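# Seat the thermometer probe in the block heater

### The job

Take the thermometer probe (the tool with the wide round collar) out of the tool stand and lower its stem into the funnel-mouthed well of the dry block heater: let the tip slide down the funnel until it drops into the hole, and keep hold of it as it goes in rather than dropping it. Let go once the collar rests flat on the block and the probe stands upright, fully home, and leave the other two tools in the stand.

Things in the scene. Friction and masses are not known exactly. Their poses are not given: they have to be found in the camera images.
- probe: thermometer probe, upright in one of 3 holes (90 mm apart) of a steel stand 85 mm high. Steel stem 8 mm thick, 68 long, round tip; round collar 62 wide, 6 thick, resting on the stand; black handle 24 in diameter, 75 long, grey disc on its flat top; 0.1 kg. Origin: stem's tip. z axis up the handle: collar's underside at 68 mm, handle 74 to 149. The stand hole is 16 mm wide
- well_mouth (a point): centre of the funnel-mouthed well, level with the top (87 mm high) of its 75 mm square metal block, z up. Mouth 44 mm wide, a cone to 24 mm at 16 depth, then a straight 24 mm hole, 72 deep in all; the probe's collar stops on the block. One of 3 blocks, 80 mm apart, order varies, in a fixed beige heater; the others: a flat recess 10 mm deep, and 4 white-capped tubes 20 mm proud
- tamper: another tool in the stand, to be left there: a shorter black handle 24 mm in diameter, but a square steel collar 42 mm wide and a thick 13 mm stem. Origin: foot of its stem, which is 45 mm long; z axis up along the handle, top at 106 mm
- rod: another tool in the stand, to be left there: thin black handle 16 mm in diameter with a 28 mm ball on top, small round steel collar 30 mm in diameter, thin 6 mm stem. Origin: tip of its stem, which is 68 mm long; z axis up along the handle, top at 129 mm

How it is judged (in metres and radians):
On the way:
1. the probe, held by the gripper, is lowered at least 20 mm into the funnel-mouthed well (horizontal distance between probe and well_mouth below 0.012 m and z of probe in the frame of well_mouth below -0.02 m and contact force between probe and the fingers above 0.5 N), for 0.1 s.
At the end, for the whole second after the job is handed in: The probe stands at rest in the funnel-mouthed well: tip at least 60 mm below the mouth (68 mm is fully home) and within 12 mm of its axis, upright within about 7 degrees; the other two tools are within 40 mm of where they started (horizontal distance between probe and well_mouth below 0.012 m and z of probe in the frame of well_mouth below -0.06 m and angle between probe's own z axis and vertical below 0.12 rad and linear speed of probe below 0.02 m/s and distance of each of tamper, rod from where it was at the start of the episode below 0.04 m); the robot touches nothing.
It fails at once if one of the other two tools is moved more than 40 mm (distance of any of tamper, rod from where it was at the start of the episode above 0.04 m).
It also fails if it takes over 38 s, if anything falls off the work surface, if the arm or the gripper's body presses on something with over 40 N, if the wrist force passes 120 N, or if a joint passes its speed limit or range.

### The arm

A 7-joint arm with a two-finger parallel gripper is mounted at the origin on the work surface. World frame = base frame: x ahead of the robot, y to its left, z up, the work surface at z = 0. Lengths are in mm, angles in rad, forces in N, time in s.
With the tool pointing down it reaches from about 400 to 875 mm from the base axis. Payload 4.4 kg.
Tool frame: the origin (TCP) lies at the very end of the fingers, on their centre line; the grasp point (between the pads) lies 19 mm behind it; y points along the fingers, x is the direction in which the jaws open and shut, and the axes are right-handed (so a half turn about y gives the same grasp; the last joint's range is limited). The gripper opens to 85 mm and grips with 20 to 120 N. Pads are 22 mm wide; open, the fingers measure 114 mm over their backs; the gripper's body (76 mm by 85 mm) begins 54 mm behind the grasp point. The pads swing forward as they close: fully open they stand 13 mm farther back than shut.
Start: joints at [-1.35, 0.628, 0.038, 1.517, -0.027, 0.996, -0.02], TCP at [183.85, 623.472, 231.313] pointing down, gripper open.
Joint ranges: [-3.06, 3.06], [-0.37, 2.12], [-1.25, 1.32], [0.18, 2.47], [-1.1, 4.24], [0.23, 1.98], [-2.94, 2.94]. Speed limits (rad/s): [2.57, 2.57, 3.14, 3.14, 3.14, 3.14, 3.14].

### API

Orientations are given as [roll, pitch, yaw] about the fixed x, y, z axes, in that order (R = Rz(yaw) Ry(pitch) Rx(roll)).
In Python, from cell import readout, eyes, finish_job gives the robot as it stands. The module is installed in compiled form; this text tells all that it offers.
- The arm moves only by the tool apply_moves, never from a script. Its argument "commands" is a list that holds one entry, the list of rows, each a list of 6 numbers: the shift along the tool's x, y, z in units of 0.04 m (1.0 is 0.04 m), then the turn, a rotation vector about the tool's x, y, z in units of 5 degrees (1.0 is 5 degrees). A call has 1 to 8 rows; each row shifts and turns the pose as measured when the row begins, along the tool's axes as they then stand; what a row does not reach is not made up. A row lasts 1/12 s, in which the tool goes at most 41.7 mm and 7.16 degrees, less where a joint would pass 70% of its speed; a pose out of reach is approached as far as the arm can. A call with a number of a shift or a turn outside -1 to 1 is refused whole. A call with a gripper value outside its range is refused whole. "claw" is the finger opening in mm, from 0 to 85.4, set as the call begins (left out, the last holds). The fingers move at their own pace and stop on an object; the grip force is fixed at half the most. Time passes only in rows, so rows that do not move let the fingers close. It gives the time, the measured TCP pose, the force and the opening at its end, in the units of the state.
- readout.read_state(): the state, without advancing time (a new reading comes with each control period).
- eyes.get_image(name): name is "side" or "top" or "wrist"; returns a dict with "image" (480x640x3 uint8, red, green, blue), "mtx" (3x3 intrinsics, pixels), "rvec" (rotation vector, rad) and "tvec" (3), from world to camera coordinates, as OpenCV has them. Camera axes: x right, y down, z forward; pixel columns grow to the right and rows downward; lengths in mm; the calibration is good to about 2 mm. A picture is of the moment at which its call begins. There is no depth.
- finish_job(): hands the job in, once; it reports no verdict.
The state is a dict: "clock": time; "qpos": joint angles; "qd": joint speeds; "tau": joint torques, N m; "eef_pos": TCP position; "tool_rot": TCP orientation; "force": force on the tool from outside, world axes, zero at the start; "torque": the same for the moment, N m; "width": finger opening in mm.
Only numpy, scipy, OpenCV 4.12 (cv2) and the standard library are available. Lean on these libraries where they do the work, as an engineer would, in place of code of your own. Each camera call takes 0.05 s, during which the arm holds its last target. There are 200 camera calls.

## Working session

There is one attempt and no reset: what is moved stays moved. The work goes in short steps, Python scripts to look and compute and a tool call to move; the robot and the scene stay as the last step left them, time stands still between calls to the robot, and variables do not carry over. Pictures are saved under pics/ and viewed, about 8 in all and at most 12, crops included, and the job is handed in when it is done.

Besides the shell and the picture viewer there is one more tool, called after "Emit:" in YAML: its name, and indented under it one key for each argument. apply_moves: Moves the arm, as the interface text tells. Shifts and turns lie within -1 to 1; 1 stands for 0.04 m of shift or 5 degrees of turn. Its arguments: {"type":"object","properties":{"commands":{"type":"array"},"claw":{"type":"number"}},"required":["commands"]}

```bash
mkdir -p pics; cat > h.py <<'E'
import numpy as np, cv2
from cell import readout, eyes, finish_job
def snap(n,f=None):
    d=eyes.get_image(n)
    if f: cv2.imwrite('pics/'+f,d['image'][:,:,::-1])
    return d
def cast(d,uv,z):
    R=cv2.Rodrigues(np.array(d['rvec'],float))[0]; t=np.array(d['tvec'],float).ravel()
    r=R.T@np.linalg.solve(np.array(d['mtx']),[uv[0],uv[1],1.]); c=-R.T@t
    return c+r*(z-c[2])/r[2]
def proj(d,p):
    return cv2.projectPoints(np.array([p],float),np.array(d['rvec'],float),np.array(d['tvec'],float),np.array(d['mtx'],float),None)[0].ravel()
def cam(d):
    R=cv2.Rodrigues(np.array(d['rvec'],float))[0]; return -R.T@np.array(d['tvec'],float).ravel()
E
python3 - <<'E'
from h import *
a=snap('top','top0.png');b=snap('side','side0.png')
print(cam(a),cam(b));s=readout.read_state();print(s)
E
```

```text
[ 349.90565769   27.02137123 1158.5089265 ] [  74.03934858 -512.63202074  500.61042993]
{'clock': 0.1, 'qpos': array([-1.3498138 ,  0.62926017,  0.03843432,  1.51829261, -0.02699406,
        0.99630103, -0.01998217]), 'qd': array([-2.12282419e-05,  3.10100815e-04,  2.13825466e-04, -3.86119758e-03,
       -2.02523253e-03,  1.40617043e-05,  2.87777344e-04]), 'tau': array([ 2.90041462e-03, -5.64521527e+01,  1.23059817e+00, -1.93970776e+01,
        1.13442406e-02,  5.47551666e-03, -1.95518055e-05]), 'eef_pos': array([183.66839715, 622.91121462, 230.4687518 ]), 'tool_rot': array([-1.57081373,  0.00174344,  1.28404273]), 'force': array([-0.28810357, -0.14602094,  0.03749054]), 'torque': array([ 0.04968425, -0.00980398, -0.00153365]), 'width': 85.37035820079495}
```

View pics/top0.png

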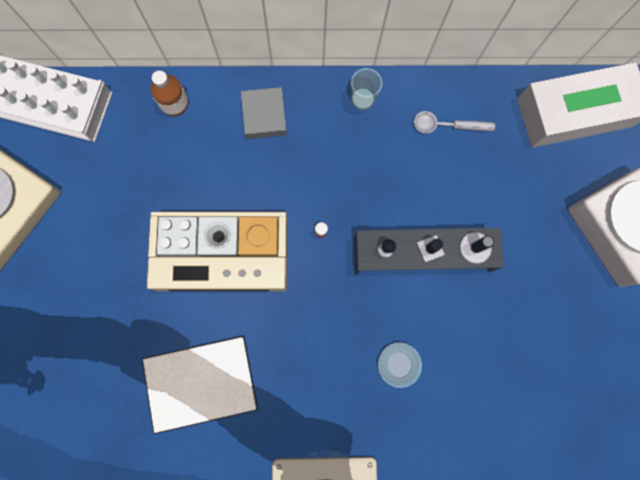

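View pics/side0.png

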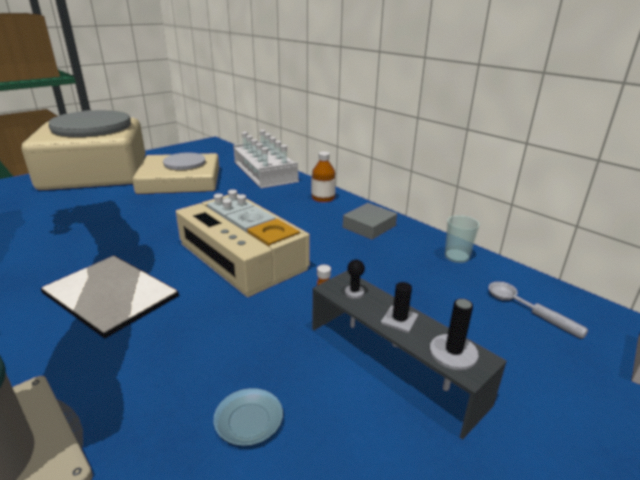

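The top view shows the probe on the right of the stand: collar about (476,247), handle top about (487,242). The rod is at (387,246) and the tamper at (432,247). The well is the middle block, about (218,236), with tubes to its left and the recess to its right. The side view confirms that the rightmost tool has the wide round collar.

```bash
python3 - <<'E'
from h import *
a=snap('top');im=a['image'];np.set_printoptions(precision=1,suppress=True)
for p in [(476,247),(432,247),(387,246)]: print('collar',cast(a,p,91))
print('handletop',cast(a,(487,242),166))
# collar mask
hsv=cv2.cvtColor(im,cv2.COLOR_RGB2HSV)
def big(m,x0,y0,x1,y1):
    k=np.zeros_like(m);k[y0:y1,x0:x1]=m[y0:y1,x0:x1]
    c=max(cv2.findContours(k,cv2.RETR_EXTERNAL,cv2.CHAIN_APPROX_NONE)[0],key=cv2.contourArea)
    return c
m=((hsv[...,2]>120)&(hsv[...,1]<80)).astype(np.uint8)
c=cv2.convexHull(big(m,450,225,503,270));e=cv2.fitEllipse(c);print(e,cast(a,e[0],91))
print('well rough',cast(a,(218,236),87))
# well square (light gray)
c=big(m,199,215,238,256);r=cv2.minAreaRect(c);print(r,cast(a,r[0],87))
d=(im[212:262,195:242]);g=cv2.resize(d,None,fx=8,fy=8,interpolation=cv2.INTER_CUBIC)
d2=(im[225:275,455:502]);g2=cv2.resize(d2,None,fx=8,fy=8,interpolation=cv2.INTER_CUBIC)
cv2.imwrite('pics/crop1.png',np.hstack([g,g2])[:,:,::-1])
# heater / stand corners directions
for p,z in [((358,229),85),((501,229),85),((150,213),87),((286,213),87)]: print(p,cast(a,p,z))
E
```

```text
collar [ 509.4 -306.2   91. ]
collar [ 510.5 -218.3   91. ]
collar [ 513.7 -128.9   91. ]
handletop [ 507.3 -303.9  166. ]
((475.4919128417969, 247.59115600585938), (30.644258499145508, 32.378204345703125), 135.6123504638672) [ 508.2 -305.1   91. ]
well rough [538.6 205.8  87. ]
((218.0, 234.5), (39.0, 38.0), 90.0) [541.6 205.8  87. ]
(358, 229) [549.7 -72.9  85. ]
(501, 229) [ 546.2 -361.2   85. ]
(150, 213) [586.8 341.7  87. ]
(286, 213) [583.7  70.9  87. ]
```

View pics/crop1.png

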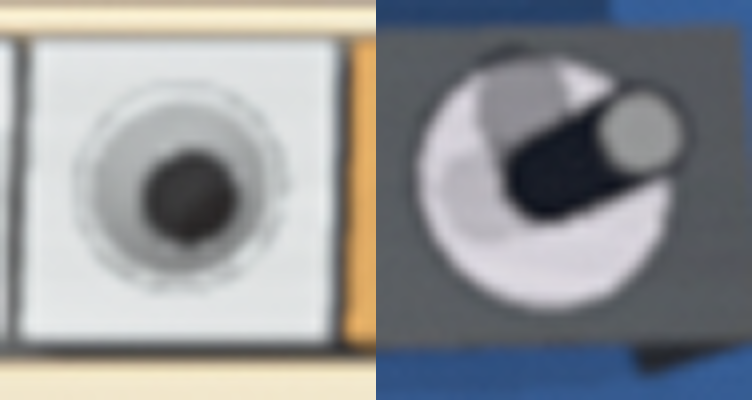

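```bash
cat > plan.py <<'E'
import sys
from h import *
from scipy.spatial.transform import Rotation as Ro
def pl(x,y,z,yaw=0.,v=.9,w=1.,tilt=False,n=99):
    """rows (tool units) from the measured pose to x,y,z,yaw deg, tool pointing down"""
    s=readout.read_state();p=np.array(s['eef_pos']);R=Ro.from_euler('xyz',s['tool_rot'])
    G=Ro.from_euler('xyz',[-np.pi/2,0,np.radians(yaw)]);t=np.array([x,y,z],float)
    print('now',p.round(1),np.degrees(s['tool_rot']).round(2),'F',s['force'].round(1),'w',round(s['width'],1),'t',s['clock'])
    for i in range(n):
        d=t-p;rv=(R.inv()*G).as_rotvec(degrees=True)
        L=np.linalg.norm(d);A=np.linalg.norm(rv)
        if L<.3 and A<.1: break
        st=R.inv().apply(d*min(1,40*v/max(L,1e-6)))/40; rs=rv*min(1,5*w/max(A,1e-6))/5
        st=st.round(2);rs=rs.round(2);print((list(map(float,st))+list(map(float,rs))),end=',\n')
        p=p+R.apply(st*40);R=R*Ro.from_rotvec(rs*5,degrees=True)
if __name__=='__main__': pl(*map(float,sys.argv[1:]))
E
python3 plan.py 520 210 260 0
python3 - <<'E'
from h import *
a=snap('top');print(cast(a,(217.1,234.9),87),cast(a,(487.5,241.1),166))
E
```

```text
now [183.7 623.  230.6] [-9.000e+01  8.000e-02  7.357e+01] F [ 0.  -0.1 -0.3] w 85.4 t 0.15
[-0.51, -0.05, -0.74, 0.0, 1.0, -0.0],
[-0.44, -0.05, -0.78, 0.0, 1.0, -0.0],
[-0.37, -0.05, -0.82, 0.0, 1.0, -0.0],
[-0.3, -0.05, -0.85, 0.0, 1.0, -0.0],
[-0.22, -0.05, -0.87, 0.0, 1.0, -0.0],
[-0.15, -0.05, -0.89, 0.0, 1.0, -0.0],
[-0.07, -0.05, -0.9, 0.0, 1.0, -0.0],
[0.01, -0.05, -0.9, 0.0, 1.0, -0.0],
[0.09, -0.05, -0.89, 0.0, 1.0, -0.0],
[0.16, -0.05, -0.88, 0.0, 1.0, -0.0],
[0.24, -0.05, -0.87, 0.0, 1.0, -0.0],
[0.32, -0.05, -0.84, 0.0, 1.0, -0.0],
[0.39, -0.04, -0.81, 0.01, 1.0, -0.0],
[0.46, -0.05, -0.77, 0.0, 1.0, -0.0],
[0.42, -0.04, -0.6, 0.01, 0.71, -0.01],
[540.84149978 207.57877676  87.        ] [ 508.94131753 -304.97798715  166.        ]
```

Emit:
apply_moves:
  commands:
    - [[-0.51,-0.05,-0.74,0,1,0],[-0.44,-0.05,-0.78,0,1,0],[-0.37,-0.05,-0.82,0,1,0],[-0.3,-0.05,-0.85,0,1,0],[-0.22,-0.05,-0.87,0,1,0],[-0.15,-0.05,-0.89,0,1,0],[-0.07,-0.05,-0.9,0,1,0],[0.01,-0.05,-0.9,0,1,0]]
  claw: 85

```text
clock: 0.87
eef_pos: [360.6, 397.9, 242.9]
tool_rot: [-1.564, 0.005, 0.574]
force: [0.7, 0.3, -0.0]
width: 85.2
```

```bash
python3 plan.py 520 210 260 0
```

```text
now [360.6 397.9 242.9] [-89.6    0.3   32.88] F [ 0.7  0.3 -0. ] w 85.2 t 0.8667
[0.12, -0.07, -0.89, -0.01, 1.0, -0.01],
[0.19, -0.07, -0.88, -0.01, 1.0, -0.01],
[0.27, -0.07, -0.86, -0.01, 1.0, -0.01],
[0.34, -0.07, -0.83, -0.01, 1.0, -0.01],
[0.41, -0.06, -0.8, -0.01, 1.0, -0.02],
[0.49, -0.06, -0.76, -0.01, 1.0, -0.01],
[0.46, -0.05, -0.6, 0.0, 0.57, -0.01],
```

Tracking is close to the plan, so I'll continue.

Emit:
apply_moves:
  commands:
    - [[0.12,-0.07,-0.89,0,1,0],[0.19,-0.07,-0.88,0,1,0],[0.27,-0.07,-0.86,0,1,0],[0.34,-0.07,-0.83,0,1,0],[0.41,-0.06,-0.8,0,1,0],[0.49,-0.06,-0.76,0,1,0],[0.46,-0.05,-0.6,0,0.57,0]]

```text
clock: 1.45
eef_pos: [523.5, 196.2, 260.3]
tool_rot: [-1.567, 0.008, -0.031]
force: [0.6, -0.0, 0.1]
width: 85.2
```

```bash
python3 plan.py 508.5 -305 250 0
```

```text
now [523.5 196.2 260.3] [-89.81   0.45  -1.77] F [ 0.6 -0.   0.1] w 85.2 t 1.45
[0.0, 0.02, -0.9, -0.04, -0.35, -0.09],
[-0.03, 0.02, -0.9, -0.0, -0.0, -0.0],
[-0.03, 0.02, -0.9, -0.0, -0.0, -0.0],
[-0.03, 0.02, -0.9, -0.0, -0.0, -0.0],
[-0.03, 0.02, -0.9, -0.0, -0.0, -0.0],
[-0.02, 0.02, -0.9, -0.0, -0.0, -0.0],
[-0.03, 0.02, -0.9, -0.0, -0.0, -0.0],
[-0.02, 0.02, -0.9, -0.0, -0.0, -0.0],
[-0.03, 0.02, -0.9, -0.0, -0.0, -0.0],
[-0.03, 0.02, -0.9, -0.0, -0.0, -0.0],
[-0.02, 0.01, -0.9, -0.0, -0.0, -0.0],
[-0.03, 0.02, -0.9, -0.0, -0.0, -0.0],
[-0.02, 0.01, -0.9, -0.0, -0.0, -0.0],
[-0.02, 0.01, -0.83, -0.0, -0.0, -0.0],
```

```bash
python3 - <<'E'
from h import *
import pickle
d=snap('wrist');d=snap('wrist','wwell.png');pickle.dump(d,open('ww.pkl','wb'));print(cam(d),proj(d,[540.8,207.6,87]),readout.read_state()['eef_pos'])
E
```

```text
[532.8645248  265.88172624 403.32475729] [333.60462004 194.19711757] [525.81837741 192.18891352 260.68619655]
```

View pics/wwell.png

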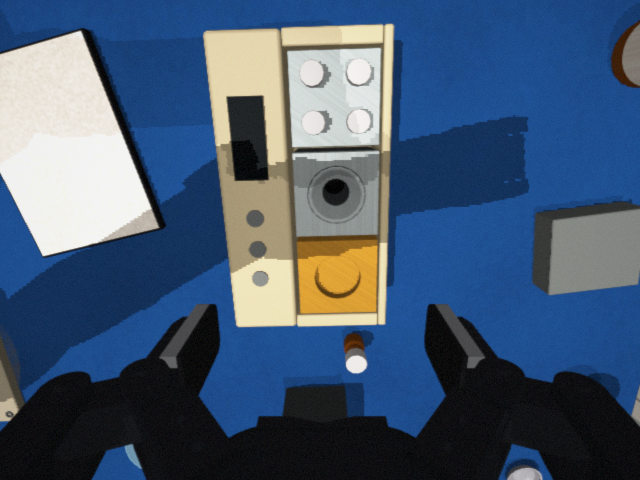

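Emit:
apply_moves:
  commands:
    - [[0,0.02,-0.9,-0.04,-0.35,-0.09],[-0.03,0.02,-0.9,0,0,0],[-0.03,0.02,-0.9,0,0,0],[-0.03,0.02,-0.9,0,0,0],[-0.03,0.02,-0.9,0,0,0],[-0.03,0.02,-0.9,0,0,0],[-0.03,0.02,-0.9,0,0,0],[-0.03,0.02,-0.9,0,0,0]]

```text
clock: 2.22
eef_pos: [516.7, -90.1, 251.2]
tool_rot: [-1.565, -0.002, 0.023]
force: [0.4, 0.0, 0.1]
width: 84.8
```

```bash
python3 plan.py 508.5 -305 240 0
```

```text
now [516.7 -90.1 251.2] [-89.67  -0.09   1.3 ] F [0.4 0.  0.1] w 84.8 t 2.2167
[-0.05, 0.04, -0.9, -0.07, 0.26, 0.02],
[-0.04, 0.05, -0.9, 0.0, 0.0, -0.0],
[-0.03, 0.05, -0.9, 0.0, 0.0, -0.0],
[-0.04, 0.05, -0.9, 0.0, 0.0, -0.0],
[-0.03, 0.04, -0.9, 0.0, 0.0, -0.0],
[-0.04, 0.05, -0.87, 0.0, 0.0, -0.0],
```

The wrist view puts the funnel mouth at about (336,194), against a predicted (333.6,194.2), so the two views agree to about 2 mm. Next, the stand.

Emit:
apply_moves:
  commands:
    - [[-0.05,0.02,-0.9,-0.07,0.26,0.02],[-0.04,0.02,-0.9,0,0,0],[-0.03,0.02,-0.9,0,0,0],[-0.04,0.02,-0.7,0,0,0],[-0.03,0.02,-0.6,0,0,0],[-0.02,0,-0.3,0,0,0],[0,0,0,0,0,0]]

```text
clock: 2.8
eef_pos: [505.9, -275.0, 246.0]
tool_rot: [-1.573, 0.001, -0.004]
force: [-0.7, 0.4, -0.7]
width: 85.3
```

```bash
python3 - <<'E'
from h import *
import pickle
d=snap('wrist','wprobe.png');pickle.dump(d,open('wp.pkl','wb'));print(cam(d),proj(d,[508.5,-305,166]),proj(d,[508.5,-305,91]),readout.read_state()['eef_pos'])
w=pickle.load(open('ww.pkl','rb'));print(cast(w,(336,194),87))
E
```

```text
[ 507.77434197 -198.15595057  388.12748741] [323.45370107 289.73491012] [323.06653401 252.54979187] [ 506.00002229 -273.49950646  245.89062995]
[542.94139617 207.691606    87.        ]
```

View pics/wprobe.png

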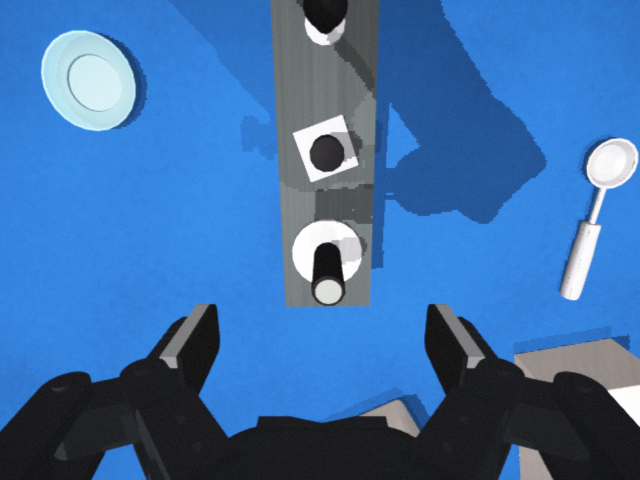

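```bash
python3 - <<'E'
from h import *
import pickle
d=pickle.load(open('wp.pkl','rb'));im=d['image'];g=cv2.cvtColor(im,cv2.COLOR_RGB2GRAY)
m=((g>110)).astype(np.uint8);k=np.zeros_like(m);k[272:310,308:348]=m[272:310,308:348];k[:, :]=k
n,l,s,c=cv2.connectedComponentsWithStats(k,connectivity=4)
i=l[292,328];print(s[i],c[i],cast(d,c[i],166),cast(d,(327,252),91))
E
python3 plan.py 510 -305 190 0
```

```text
[315 280  27  24 520] [327.99038462 291.425     ] [ 511.59967326 -306.283116    166.        ] [ 511.97252604 -304.4991443    91.        ]
now [ 506.  -273.5  245.9] [-90.08   0.1   -0.17] F [-0.5  0.   0.3] w 85.0 t 2.85
[0.06, 0.78, -0.44, 0.02, -0.03, -0.02],
[0.04, 0.62, -0.35, -0.0, -0.0, 0.0],
```

Emit:
apply_moves:
  commands:
    - [[0.06,0.1,-0.5,0.02,-0.03,-0.02],[0.05,0.5,-0.3,0,0,0],[0,0.6,0,0,0,0],[0,0.3,0,0,0,0],[0,0,0,0,0,0]]

```text
clock: 3.27
eef_pos: [515.1, -295.6, 184.3]
tool_rot: [-1.564, -0.004, 0.012]
force: [-0.4, 0.9, 0.2]
width: 85.1
```

```bash
python3 plan.py 510.7 -305.5 118 0 .5
```

```text
now [ 515.1 -295.6  184.3] [-89.59  -0.23   0.69] F [-0.4  0.9  0.2] w 85.1 t 3.2667
[-0.04, 0.49, -0.08, -0.08, 0.14, 0.05],
[-0.03, 0.49, -0.07, -0.0, -0.0, -0.0],
[-0.03, 0.49, -0.07, -0.0, -0.0, -0.0],
[-0.01, 0.19, -0.03, -0.0, -0.0, -0.0],
```

Emit:
apply_moves:
  commands:
    - [[-0.11,0,-0.25,-0.08,0.14,0.05],[0,0.4,0,0,0,0],[0,0.4,0,0,0,0],[0,0,0,0,0,0]]

```text
clock: 3.6
eef_pos: [513.5, -301.7, 153.9]
tool_rot: [-1.57, -0.002, 0.006]
force: [-0.6, -0.7, -1.3]
width: 84.9
```

```bash
python3 plan.py 510.7 -305.5 118 0 .5
```

```text
now [ 513.5 -301.7  153.9] [-89.97  -0.12   0.34] F [-0.6 -0.7 -1.3] w 84.9 t 3.6
[-0.04, 0.5, -0.05, -0.01, 0.07, 0.02],
[-0.03, 0.4, -0.05, 0.0, -0.0, 0.0],
```

Emit:
apply_moves:
  commands:
    - [[-0.08,0.3,-0.12,-0.01,0.07,0.02],[0,0.3,0,0,0,0],[0,0.3,0,0,0,0],[0,0,0,0,0,0]]

```text
clock: 3.93
eef_pos: [512.4, -307.2, 119.0]
tool_rot: [-1.574, -0.005, 0.001]
force: [-0.3, -0.5, -0.4]
width: 85.1
```

```bash
python3 plan.py 510.7 -305.5 118 0 .5
```

```text
now [ 512.4 -307.2  119. ] [-9.019e+01 -2.900e-01  6.000e-02] F [-0.3 -0.5 -0.4] w 85.1 t 3.9333
[-0.04, 0.02, 0.04, 0.04, 0.01, 0.06],
```

Emit:
apply_moves:
  commands:
    - [[-0.03,0,0.04,0.04,0,0.06],[0,0,0,0,0,0]]

```text
clock: 4.1
eef_pos: [511.0, -305.7, 119.1]
tool_rot: [-1.57, 0.001, 0.0]
force: [0.1, -0.7, 0.1]
width: 85.3
```

Emit:
apply_moves:
  commands:
    - [[0,0,0,0,0,0],[0,0,0,0,0,0],[0,0,0,0,0,0],[0,0,0,0,0,0],[0,0,0,0,0,0],[0,0,0,0,0,0],[0,0,0,0,0,0],[0,0,0,0,0,0]]
  claw: 10

```text
clock: 4.77
eef_pos: [512.1, -306.5, 121.6]
tool_rot: [-1.572, -0.002, 0.001]
force: [-0.4, 0.1, -0.9]
width: 22.6
```

```bash
python3 plan.py 510.7 -305.5 240 0 .5
```

```text
now [ 512.1 -306.5  121.6] [-9.007e+01 -1.400e-01  3.000e-02] F [-0.4  0.1 -0.9] w 22.6 t 4.7667
[-0.0, -0.5, 0.0, 0.01, 0.01, 0.03],
[-0.01, -0.5, 0.0, 0.0, -0.0, -0.0],
[-0.01, -0.5, 0.01, 0.0, -0.0, -0.0],
[-0.0, -0.5, 0.0, 0.0, -0.0, -0.0],
[-0.01, -0.5, 0.01, 0.0, -0.0, -0.0],
[-0.0, -0.46, 0.0, 0.0, -0.0, -0.0],
```

Emit:
apply_moves:
  commands:
    - [[0,-0.3,0,0.01,0.01,0.03],[0,-0.5,0,0,0,0],[0,-0.5,0,0,0,0],[0,-0.5,0,0,0,0],[0,-0.5,0,0,0,0],[0,-0.5,0,0,0,0],[0,-0.5,0,0,0,0],[0,-0.4,0,0,0,0]]

```text
clock: 5.43
eef_pos: [508.7, -303.9, 269.6]
tool_rot: [-1.564, 0.013, -0.001]
force: [0.1, 0.4, -1.2]
width: 22.8
```

```bash
python3 - <<'E'
from h import *
a=snap('side','sidelift.png');s=readout.read_state();print(s['eef_pos'],s['tool_rot'],s['force'],s['width'])
p=s['eef_pos'];print(proj(a,p-[0,0,104.6]),proj(a,p-[0,0,36.6]))
cv2.imwrite('pics/sl.png',cv2.resize(a['image'][160:460,240:640,::-1],None,fx=2,fy=2))
E
python3 plan.py 510.7 -305.5 275 0 .5
```

```text
[ 510.1584674  -305.02580332  272.65893896] [-1.56693550e+00  8.19755180e-03 -8.78593475e-04] [0.91842201 0.14478932 2.00413359] 22.649039821063006
[463.03204018 302.65614942] [472.95574188 255.45684144]
now [ 510.2 -305.   272.7] [-8.978e+01  4.700e-01 -5.000e-02] F [0.9 0.1 2. ] w 22.6 t 5.4833
[0.01, -0.06, -0.01, -0.04, -0.01, -0.09],
```

View pics/sl.png

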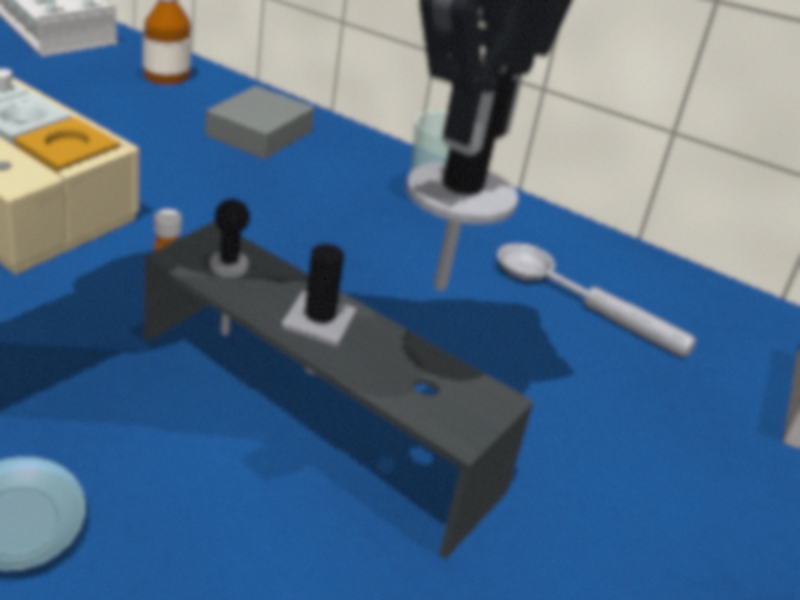

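The probe is held upright, with its tip at about (460,304) against a predicted (463,303). The other two tools haven't moved. Now I'll carry it to the well.

Emit:
apply_moves:
  commands:
    - [[0.06,-0.3,0.6,-0.04,0,-0.09],[0.06,-0.1,0.8,0,0,0],[0.06,0,0.8,0,0,0],[0.06,0,0.8,0,0,0],[0.06,0,0.8,0,0,0],[0.06,0,0.8,0,0,0],[0.06,0,0.8,0,0,0],[0.06,0,0.8,0,0,0]]

```text
clock: 6.15
eef_pos: [528.8, -58.8, 286.5]
tool_rot: [-1.579, -0.001, -0.019]
force: [0.5, 0.8, -1.3]
width: 22.9
```

```bash
python3 plan.py 542 206.4 280 0 .8
```

```text
now [528.8 -58.8 286.5] [-9.047e+01 -7.000e-02 -1.110e+00] F [ 0.5  0.8 -1.3] w 22.9 t 6.15
[0.02, 0.01, 0.8, 0.09, -0.22, 0.01],
[0.04, 0.02, 0.8, 0.0, -0.0, 0.0],
[0.04, 0.02, 0.8, 0.0, -0.0, 0.0],
[0.04, 0.02, 0.8, 0.0, -0.0, 0.0],
[0.04, 0.02, 0.8, 0.0, -0.0, 0.0],
[0.04, 0.02, 0.8, 0.0, -0.0, 0.0],
[0.04, 0.02, 0.8, 0.0, -0.0, 0.0],
[0.04, 0.02, 0.8, 0.0, -0.0, 0.0],
[0.01, 0.0, 0.23, 0.0, -0.0, 0.0],
```

Emit:
apply_moves:
  commands:
    - [[0.02,0.01,0.8,0.09,-0.22,0.01],[0.04,0.02,0.8,0,0,0],[0.04,0.02,0.8,0,0,0],[0.04,0.02,0.8,0,0,0],[0.04,0.02,0.8,0,0,0],[0.04,0.02,0.8,0,0,0],[0.04,0.02,0.6,0,0,0],[0.04,0.02,0.4,0,0,0]]

```text
clock: 6.82
eef_pos: [536.7, 190.3, 274.7]
tool_rot: [-1.569, 0.006, 0.007]
force: [0.4, 0.2, -1.8]
width: 22.6
```

```bash
python3 plan.py 542 206.4 230 0 .5
```

```text
now [536.7 190.3 274.7] [-89.9    0.34   0.39] F [ 0.4  0.2 -1.8] w 22.6 t 6.8167
[0.06, 0.47, 0.17, -0.02, 0.08, -0.07],
[0.06, 0.47, 0.17, -0.0, -0.0, 0.0],
[0.02, 0.18, 0.06, -0.0, -0.0, 0.0],
```

Emit:
apply_moves:
  commands:
    - [[0.06,0.2,0.25,-0.02,0.08,-0.07],[0.06,0.3,0.15,0,0,0],[0,0.4,0,0,0,0],[0,0.4,0,0,0,0],[0,0,0,0,0,0]]

```text
clock: 7.23
eef_pos: [539.9, 211.5, 215.1]
tool_rot: [-1.571, 0.002, 0.006]
force: [-0.9, -0.5, -1.7]
width: 22.7
```

```bash
python3 - <<'E'
from h import *
a=snap('side');s=readout.read_state();p=s['eef_pos']
print(proj(a,p-[0,-1,104.6]),proj(a,[542,207.6,87]))
cv2.imwrite('pics/sw.png',cv2.resize(a['image'][130:300,160:360,::-1],None,fx=4,fy=4,interpolation=cv2.INTER_CUBIC)[:600])
E
python3 plan.py 542 206.4 205 0 .5
```

```text
[247.90044836 205.16966086] [250.40849207 216.44205024]
now [540.6 211.1 216.4] [-9.002e+01  4.000e-02  2.900e-01] F [-0.2 -0.9 -1.1] w 22.7 t 7.2833
[0.03, 0.28, -0.12, 0.0, 0.06, -0.01],
```

View pics/sw.png

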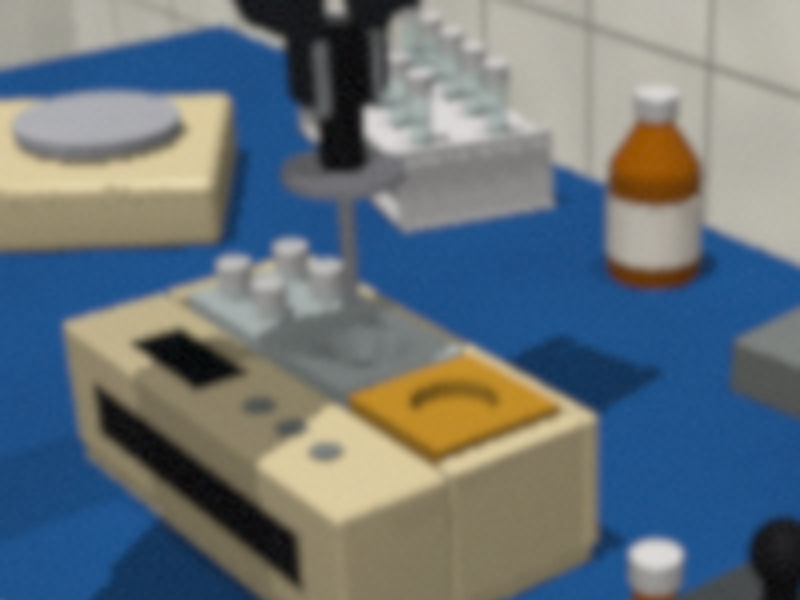

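The tip is at about (247.5,206), as predicted, and the funnel centre is at about (249.5,216). They line up, so I'll descend.

Emit:
apply_moves:
  commands:
    - [[0.03,0,-0.12,0,0.06,0],[0,0.25,0,0,0,0],[0,0.25,0,0,0,0],[0,0,0,0,0,0]]

```text
clock: 7.62
eef_pos: [543.8, 202.5, 196.1]
tool_rot: [-1.572, -0.002, -0.006]
force: [-0.5, 0.5, -1.0]
width: 22.6
```

```bash
python3 plan.py 542 206.4 180 0 .25
```

```text
now [543.8 202.5 196.1] [-90.06  -0.14  -0.33] F [-0.5  0.5 -1. ] w 22.6 t 7.6167
[-0.03, 0.24, 0.06, 0.01, -0.07, 0.03],
[-0.02, 0.16, 0.04, 0.0, 0.0, -0.0],
```

Emit:
apply_moves:
  commands:
    - [[-0.03,0.1,0.08,0,-0.07,0.03],[0,0.15,0,0,0,0],[0,0.15,0,0,0,0],[0,0.15,0,0,0,0]]

```text
clock: 7.95
eef_pos: [544.0, 205.9, 173.8]
tool_rot: [-1.57, -0.003, 0.0]
force: [-0.5, -0.3, -1.2]
width: 22.7
```

```bash
python3 plan.py 542 206.4 160 0 .25
```

```text
now [544.  205.9 173.8] [-8.997e+01 -1.700e-01  1.000e-02] F [-0.5 -0.3 -1.2] w 22.7 t 7.95
[-0.04, 0.25, 0.01, -0.01, 0.0, 0.03],
[-0.01, 0.1, 0.0, 0.0, 0.0, 0.0],
```

Emit:
apply_moves:
  commands:
    - [[-0.03,0.12,0.01,0,0,0.03],[0,0.12,0,0,0,0],[0,0.12,0,0,0,0],[0,0.12,0,0,0,0],[0,0.12,0,0,0,0]]

```text
clock: 8.37
eef_pos: [542.3, 206.8, 146.6]
tool_rot: [-1.57, 0.001, 0.001]
force: [0.3, -0.3, -0.9]
width: 22.6
```

```bash
python3 plan.py 542 206.4 130 0 .25
```

```text
now [542.3 206.8 146.6] [-8.998e+01  4.000e-02  6.000e-02] F [ 0.3 -0.3 -0.9] w 22.6 t 8.3667
[-0.0, 0.25, -0.01, -0.0, 0.01, -0.01],
[-0.01, 0.17, -0.0, -0.0, 0.0, 0.0],
```

Emit:
apply_moves:
  commands:
    - [[0,0.12,0,0,0,0],[0,0.12,0,0,0,0],[0,0.1,0,0,0,0],[0,0.08,0,0,0,0],[0,0,0,0,0,0]]

```text
clock: 8.78
eef_pos: [541.8, 206.6, 126.8]
tool_rot: [-1.571, 0.002, 0.001]
force: [0.1, -0.7, -2.4]
width: 22.8
```

```bash
python3 plan.py 542 206.4 122 0 .25
```

```text
now [541.8 206.6 126.8] [-9.002e+01  1.200e-01  6.000e-02] F [ 0.1 -0.7 -2.4] w 22.8 t 8.7833
[0.01, 0.12, -0.01, 0.0, 0.01, -0.02],
```

Emit:
apply_moves:
  commands:
    - [[0,0.05,0,0,0,0],[0,0.04,0,0,0,0],[0,0,0,0,0,0]]

```text
clock: 9.03
eef_pos: [542.1, 206.7, 123.9]
tool_rot: [-1.571, 0.001, 0.001]
force: [0.8, -0.1, -0.9]
width: 22.8
```

```bash
python3 plan.py 542 206.4 122 0 .25
```

```text
now [542.1 206.7 123.9] [-8.998e+01  8.000e-02  5.000e-02] F [ 0.8 -0.1 -0.9] w 22.8 t 9.0333
[-0.0, 0.05, -0.01, -0.0, 0.01, -0.02],
```

Emit:
apply_moves:
  commands:
    - [[0,0.04,0,0,0,0],[0,0.04,0,0,0,0],[0,0,0,0,0,0]]

```text
clock: 9.28
eef_pos: [542.5, 206.9, 124.3]
tool_rot: [-1.568, 0.0, 0.001]
force: [0.3, 0.8, -1.3]
width: 22.6
```

```bash
python3 plan.py 542 206.4 122 0 .25
```

```text
now [542.5 206.9 124.3] [-8.986e+01  0.000e+00  4.000e-02] F [ 0.3  0.8 -1.3] w 22.6 t 9.2833
[-0.01, 0.06, -0.01, -0.03, 0.01, -0.0],
```

Emit:
apply_moves:
  commands:
    - [[0,0.06,0,0,0,0],[0,0.08,0,0,0,0]]

```text
clock: 9.45
eef_pos: [543.0, 207.3, 123.4]
tool_rot: [-1.565, -0.001, 0.001]
force: [-12.0, -3.5, 43.9]
width: 22.8
```

```bash
python3 - <<'E'
from h import *
a=snap('side');s=readout.read_state();print(s['eef_pos'],s['force'])
cv2.imwrite('pics/sw2.png',cv2.resize(a['image'][150:270,180:320,::-1],None,fx=5,fy=5,interpolation=cv2.INTER_CUBIC)[:600])
E
```

```text
[543.04500528 207.288699   123.43371009] [-8.72074345 -2.26090448 26.52111036]
```

View pics/sw2.png

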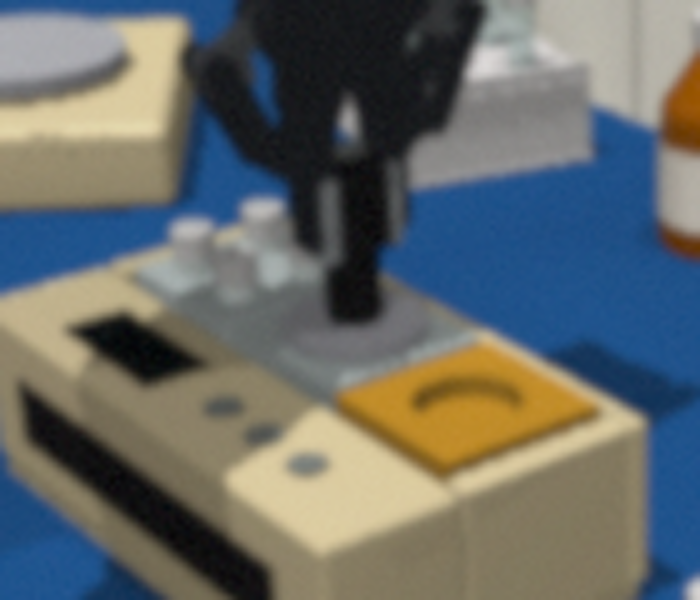

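The collar is flat on the block, at about (362,330) in the crop, and the upward force shows it has seated. I'll relax the push, then open.

Emit:
apply_moves:
  commands:
    - [[0,-0.02,0,0,0,0],[0,0,0,0,0,0],[0,0,0,0,0,0]]

```text
clock: 9.75
eef_pos: [543.9, 207.6, 126.0]
tool_rot: [-1.563, -0.005, 0.001]
force: [0.4, -0.0, -1.1]
width: 22.5
```

Emit:
apply_moves:
  commands:
    - [[0,0,0,0,0,0],[0,0,0,0,0,0],[0,0,0,0,0,0],[0,0,0,0,0,0],[0,0,0,0,0,0],[0,0,0,0,0,0],[0,0,0,0,0,0],[0,0,0,0,0,0]]
  claw: 85

```text
clock: 10.42
eef_pos: [543.8, 207.6, 123.7]
tool_rot: [-1.565, -0.003, 0.001]
force: [-0.3, 0.8, -0.5]
width: 84.7
```

```bash
python3 plan.py 542 206.4 230 0 .5
```

```text
now [543.8 207.6 123.7] [-8.966e+01 -1.800e-01  5.000e-02] F [-0.3  0.8 -0.5] w 84.7 t 10.4167
[-0.01, -0.5, -0.0, -0.07, 0.01, 0.04],
[-0.01, -0.5, -0.01, 0.0, 0.0, -0.0],
[-0.01, -0.5, -0.01, 0.0, 0.0, -0.0],
[-0.01, -0.5, -0.0, 0.0, 0.0, -0.0],
[-0.0, -0.5, -0.01, 0.0, 0.0, -0.0],
[-0.0, -0.16, 0.0, 0.0, 0.0, -0.0],
```

Emit:
apply_moves:
  commands:
    - [[0,-0.3,0,-0.07,0.01,0.04],[0,-0.5,0,0,0,0],[0,-0.5,0,0,0,0],[0,-0.5,0,0,0,0],[0,-0.6,0,0,0,0],[0,-0.6,-0.5,0,0,0],[0,-0.2,-0.5,0,0,0],[0,0,0,0,0,0]]

```text
clock: 11.08
eef_pos: [542.6, 167.3, 255.9]
tool_rot: [-1.573, 0.005, 0.003]
force: [0.5, -1.3, -0.4]
width: 85.5
```

Emit:
apply_moves:
  commands:
    - [[0,0,0,0,0,0],[0,0,0,0,0,0]]

```text
clock: 11.25
eef_pos: [542.8, 167.4, 256.5]
tool_rot: [-1.572, 0.003, 0.002]
force: [-0.1, 0.1, 0.0]
width: 85.1
```

```bash
python3 - <<'E'
from h import *
a=snap('side');w=snap('wrist');s=readout.read_state();print(s['eef_pos'],s['force'],s['clock'])
q=[542,207.6,168];b=[542,207.6,93]
print('side top/collar pred',proj(a,q),proj(a,b),'wrist',proj(w,q),proj(w,b))
A=cv2.resize(a['image'][130:430,160:520,::-1],(400,333));W=cv2.resize(w['image'][:,:,::-1],(400,300))
W=np.vstack([W,np.zeros((33,400,3),np.uint8)]);cv2.imwrite('pics/end.png',np.hstack([A,W]))
E
```

```text
[542.36827406 168.26327536 255.90288284] [ 0.20190876  0.12449174 -0.26492065] 11.35
side top/collar pred [248.04871553 180.21648464] [250.2404219  213.86195971] wrist [318.82570477 186.21579   ] [319.72870095 172.01231546]
```

View pics/end.png

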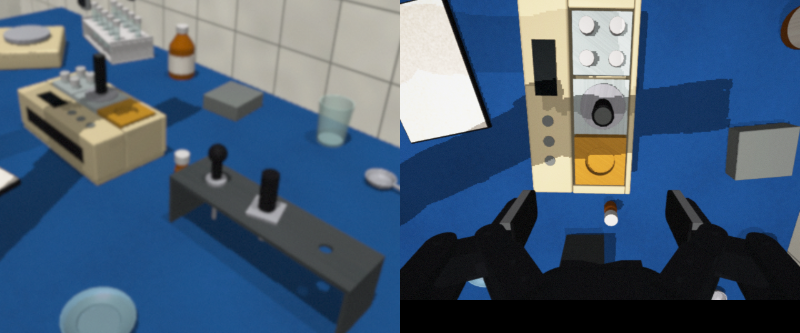

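The side view shows the probe upright, its top at about (249,181) against a predicted (248,180) for fully home. The gripper is clear, and the other two tools are in their holes.

```bash
python3 -c "
from h import *
finish_job()"
```

```text
the job is handed in; nothing more can be done
```

I took the probe out of the stand by its handle, lowered its stem into the funnel well while still holding it, and released it there. I then backed the gripper off and handed the job in at about 11.4 s of the 38 s allowed. The hand-in gives no verdict, so success is judged only from my own checks.

**Seating:** The probe slid in with no noticeable contact force until the collar met the block. There the wrist force rose briefly to about 44 N upward, well under the 120 N limit. I eased off the push before opening the fingers.

**Final position:** In the last side view the probe stands upright and its handle top is within about 1.5 pixels of where it should be when fully home. The tamper and rod are still in their holes, and the force on the tool reads about zero.

**Disagreement:** The last wrist picture puts the handle top about 6 pixels (about 4 mm) to one side of the prediction. The same camera showed a similar sideways offset (about 4.5 pixels) on the probe before I gripped it. I took it as that camera's bias and did not correct for it; 4 mm would still be inside the 12 mm tolerance.

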